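Free the fallen cheese and stand it up

TASK

One pear-shaped cheese has toppled over in the corner of the packing tray, its tip hanging over the tray wall and trapped under the wire bail. Swing the bail up and right over so that it hangs down outside the tray, then push the cheese back up until it stands on its base in the tray, without gripping it, pressing hard on it or lifting it out. Leave the other cheese, the check weight and the label roll where they are.

Things in the scene. Friction and masses are not known exactly. Their poses are not given: they have to be found in the camera images.
- tray: Fixed open tray of grey plastic, 312 x 312 mm outside, walls and floor 6 mm thick, 55 mm high. Origin: centre of its underside, on the table; x and y along its sides, z up. The wire bail is hinged outside its x walls near the +y wall; the toppled cheese lies in its (+x, +y) corner, cone resting on the rim of the +y wall, tip outside, under the bail bar.
- bail (a joint): Angle of the steel wire bail: arms 101 mm, bar 8 mm thick along the tray's x, hinge line along x at y 148, z 30 mm of the tray. 0: leaning 0.35 rad inward, bar at y 113, z 125 mm, just over the cheese. Grows as the bar swings up and out over the +y wall: upright at 0.35, then it soon drops by itself to the stop at 1.95 (bar at y 249, z 27). Very loose. Right over: above 1.6.
- bail_grip (a point): Centre of the red plastic sleeve (16 mm thick, 90 mm long) round the bail's bar, 30 mm to the tray's -x side of the bar's middle; it moves with the bail. The tray floor beneath and just inside (-y) of it is empty; a level push outward (+y) on it swings the bail.
- fallen_cheese: Toppled pear-shaped ochre cheese, firm, 0.6 to 0.9 kg, 137 mm tall; widths: base 86 (flat), 114 at 10 to 30 mm up, 88 at 70, 40 at 110. Origin: base centre; z to the tip. Leans 78 degrees from vertical, tip towards the tray's +y, 86 mm over the table, 23 mm outside the wall. A few N inward and up on the tip tips it about the floor 25 mm from its origin; within 40 degrees it rights itself.
- standing_cheese: Another cheese of the same shape with a dark and white paper band, 119 mm in diameter and 146 mm tall, loose, standing in the tray's (-x, -y) corner. Origin: centre of its base. Leave it alone.
- check_weight: Silver-coloured knobbed check weight, 47 mm in diameter and 60 mm tall, loose on the table to the left (+y) of the tray. Origin: centre of its base. Leave it alone.
- label_roll: White roll of labels, 70 mm in diameter and 40 mm tall, loose on the table to the right (-y) of the tray. Origin: centre of its underside. Leave it alone.

How it is judged (in metres and radians):
On the way, in this order (a step that is already met when the one before it is completed fails the run):
1. the bail is swung right over and hangs outside (more than 1.6 rad) while the cheese still lies on its side (value of joint bail above 1.6 rad and angle between fallen_cheese's own z axis and vertical above 1 rad), for 0.2 s.
2. the fallen cheese stands upright (angle between fallen_cheese's own z axis and vertical below 0.12 rad), for 0.2 s.
At the end, for the whole second after the job is handed in: The bail hangs outside the tray (more than 1.6 rad); the fallen cheese stands on its base on the tray floor, within 0.12 rad of vertical and inside the walls, released and at rest; the other cheese still stands (value of joint bail above 1.6 rad and angle between each of fallen_cheese, standing_cheese's own z axis and vertical below 0.12 rad and z of fallen_cheese in the frame of tray between 0 and 0.012 m and x of fallen_cheese in the frame of tray between -0.12 and 0.12 m and y of fallen_cheese in the frame of tray between -0.12 and 0.12 m and linear speed of fallen_cheese below 0.02 m/s); the robot touches nothing.
It fails at once if the fallen cheese is lifted (the centre of its base rises more than 100 mm above the table) (height (world z) of fallen_cheese above 0.1 m).
It fails at once if the fallen cheese is squeezed or pressed with more than 30 N (contact force between any of the fingers, the arm and fallen_cheese above 30 N).
It fails at once if the standing cheese is moved by more than 30 mm (distance of standing_cheese from where it was at the start of the episode above 0.03 m).
It fails at once if the check weight is moved by more than 20 mm (distance of check_weight from where it was at the start of the episode above 0.02 m).
It fails at once if the label roll is moved by more than 20 mm (distance of label_roll from where it was at the start of the episode above 0.02 m).
It also fails if it takes over 42 s, if anything falls off the work surface, if the arm or the gripper's body presses on something with over 40 N, if the wrist force passes 120 N, or if a joint passes its speed limit or range.

ROBOT

A 6-joint arm with a two-finger parallel gripper is mounted at the origin on the work surface; the furniture and walls round the work are solid. World frame = base frame: x ahead of the robot, y to its left, z up, the work surface at z = 0. Lengths are in mm, angles in rad, forces in N, time in s.
With the tool pointing down it reaches from about 350 to 975 mm from the base axis. Payload 7.1 kg.
Tool frame: the origin (TCP) lies at the centre of the arm's flange, where the gripper is bolted on; the fingertips stand 182 mm ahead of it and the grasp point (between the pads) lies 163 mm ahead of it; z points along the fingers, y is the line along which they close (so a half turn about z gives the same grasp; the last joint's range is limited). The gripper opens to 88 mm and grips with 3 to 60 N. Pads are 20 mm wide; open, the fingers measure 115 mm over their backs; the gripper's body (75 mm by 178 mm) begins 61 mm behind the grasp point.
Start: joints at [-1.12, 0.423, 1.63, -0, 1.089, -0.019], TCP at [282.957, -557.263, 404.675] pointing down, gripper open.
Joint ranges: [-3, 3], [-0.9, 2.11], [0.09, 2.58], [-1.31, 4.45], [0.11, 2.69], [-2.54, 2.54]. Speed limits (rad/s): [2.39, 2.39, 3.01, 3.14, 3.14, 3.14].

INTERFACE

Orientations are given as a rotation vector (axis times angle).
In Python, from workcell import readout, get_image, ctrl gives the robot as it stands.
- The arm moves only by the tool step_arm, never from a script. Its argument "targets" is a list that holds one entry, the list of rows, each a list of 7 numbers: the shift along the world's x, y, z as a fraction of full scale, then the turn, a rotation vector about the world's x, y, z as a fraction of full scale, then the opening, from 0 (shut) to 1 (fully open). In form: [[[dx, dy, dz, wx, wy, wz, claw], ...]]. A call has exactly 5 rows; each row shifts and turns the commanded pose from where the row before left it; what a row does not reach is not made up. Full scale, the value 1, is 0.05 m for a shift and 4 degrees for a turn. A row lasts 1/8 s, in which the tool goes at most 62.5 mm and 10.7 degrees, less where a joint would pass 70% of its speed; a pose out of reach is approached as far as the arm can. A call with a number of a shift or a turn outside -1 to 1 is refused whole. A call with a gripper value outside its range is refused whole. The fingers move at their own pace and stop on an object; the grip force is fixed at half the most. Time passes only in rows, so rows that do not move let the fingers close, or fill a call up. It gives the time, the measured TCP pose, the force, the opening and the grip force at its end, in the units of the state.
- readout.get_obs(): the state, without advancing time (a new reading comes with each control period).
- get_image(name): name is "scene" or "top"; returns a dict with "pixels" (480x640x3 uint8, red, green, blue), "intrinsics" (3x3 intrinsics, pixels), "extrinsics" (4x4, takes a point from world to camera coordinates). Camera axes: x right, y down, z forward; pixel columns grow to the right and rows downward; lengths in mm; the calibration is good to about 2 mm. A picture is of the moment at which its call begins. There is no depth.
- ctrl.close_job(): hands the job in; it is judged then, once.
The state is a dict: "t": time; "qpos": joint angles; "qvel": joint speeds; "joint_torque": joint torques, N m; "ee_pos": TCP position; "orientation": TCP orientation; "ft_force": force on the tool from outside, world axes, zero at the start; "moment": the same for the moment, N m; "width": finger opening in mm; "grasp_force": force on a finger pad.
Only numpy, scipy, OpenCV 4.12 (cv2) and the standard library are available. Lean on these libraries where they do the work, as an engineer would, in place of code of your own. Each camera call takes 0.05 s, during which the arm holds its last target. There are 200 camera calls.

## Working session

There is one attempt and no reset: what is moved stays moved. The work goes in short steps, Python scripts to look and compute and a tool call to move; the robot and the scene stay as the last step left them, time stands still between calls to the robot, and variables do not carry over. Pictures are saved under pics/ and viewed, at most 10 in all, crops included, and the job is handed in when it is done.

Besides the shell and the picture viewer there is one more tool, called after "Emit:" in YAML: its name, and indented under it one key for each argument. step_arm: Moves the arm, as the interface text tells. Shift numbers are shares of 0.05 m and turn numbers shares of 4 degrees, none past 1 either way. Its arguments: {"type":"object","properties":{"targets":{"type":"array"}},"required":["targets"]}

```bash
mkdir -p pics
python3 - <<'E'
from workcell import readout,get_image
import cv2,numpy as np,pickle
d={}
for n in("scene","top"):
    r=get_image(n);d[n]=r;cv2.imwrite(f"pics/{n}0.png",r["pixels"][:,:,::-1])
    print(n,np.round(r["intrinsics"],1).tolist(),np.round(r["extrinsics"],3).tolist())
pickle.dump(d,open("im0.pkl","wb"))
o=readout.get_obs();print({k:np.round(v,3) for k,v in o.items()})
E
```

```text
scene [[504.6, 0.0, 325.9], [0.0, 504.6, 245.9], [0.0, 0.0, 1.0]] [[-0.846, -0.532, 0.022, 425.48], [-0.332, 0.495, -0.803, 241.588], [0.416, -0.687, -0.596, 1367.512], [0.0, 0.0, 0.0, 1.0]]
top [[536.0, 0.0, 320.8], [0.0, 536.0, 234.9], [0.0, 0.0, 1.0]] [[0.028, -0.999, -0.016, 23.818], [-0.816, -0.014, -0.577, 466.051], [0.577, 0.029, -0.816, 1542.136], [0.0, 0.0, 0.0, 1.0]]
{'t': np.float64(0.1), 'qpos': array([-1.12 ,  0.424,  1.631, -0.   ,  1.089, -0.019]), 'qvel': array([-0.001,  0.   ,  0.   ,  0.003,  0.001, -0.   ]), 'joint_torque': array([-2.0000e-03, -5.4561e+01, -2.7432e+01,  6.4000e-02,  1.9000e-02,
       -0.0000e+00]), 'ee_pos': array([ 282.848, -557.06 ,  404.001]), 'orientation': array([-3.054, -0.731,  0.   ]), 'ft_force': array([-0.073, -0.309,  0.169]), 'moment': array([-0.012, -0.034, -0.031]), 'grasp_force': np.float64(0.0), 'width': np.float64(87.66)}
```

View pics/scene0.png

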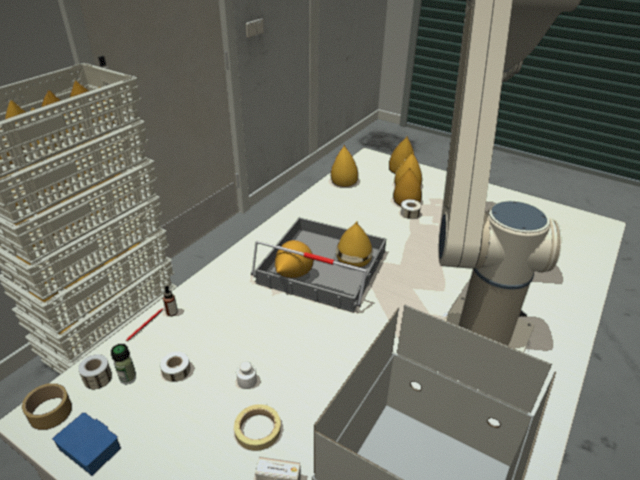

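View pics/top0.png

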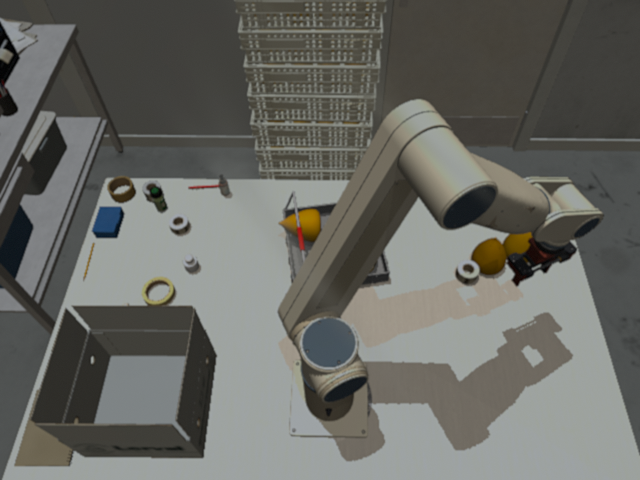

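The scene view shows the tray at about (255–385, 220–305), with the red sleeve near (318,258) and the toppled cheese's tip near (278,270). In the top view, the arm hides part of the tray. I'll zoom in on both.

Run:
```python
import cv2,pickle,numpy as np
d=pickle.load(open("im0.pkl","rb"))
a=d["scene"]["pixels"][205:315,240:400,::-1];b=d["top"]["pixels"][180:300,265:400,::-1]
a=cv2.resize(a,(800,550),interpolation=cv2.INTER_CUBIC)
cv2.imwrite("pics/sc.png",a);cv2.imwrite("pics/tc.png",cv2.resize(b,None,fx=5,fy=5,interpolation=cv2.INTER_CUBIC)[:600])
```

```text
(no output)
```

View pics/sc.png

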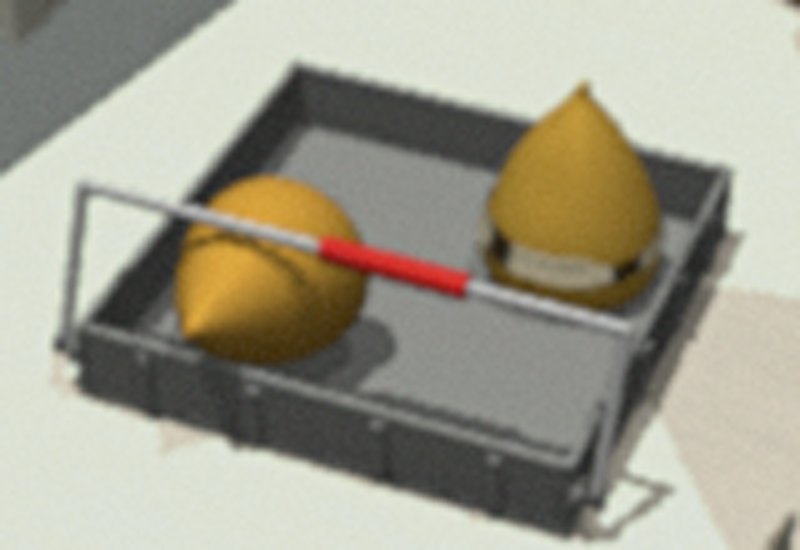

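View pics/tc.png

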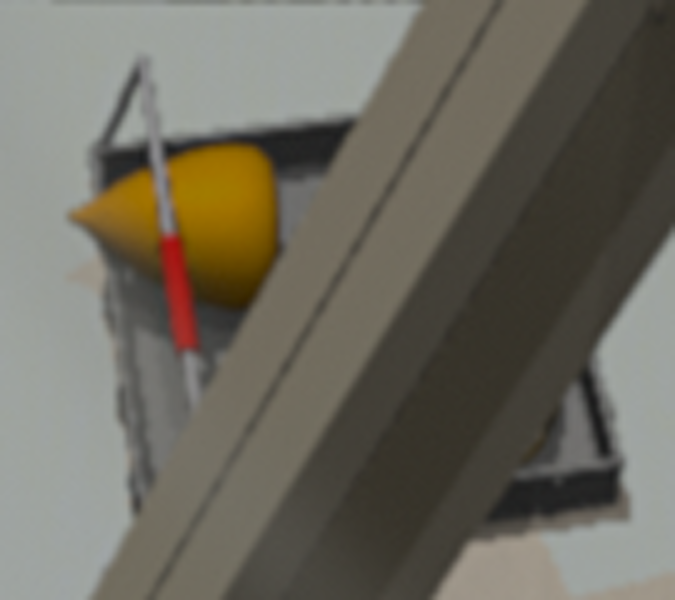

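The scene crop shows the +y wall in front, with rim corners at (80,325) and (578,462) and far corners at (297,66) and (728,172). The sleeve spans (320,248)–(467,284) and the tip is at (187,337). In the top crop the sleeve spans (172,237)–(188,350), the tip is at (70,215) and the corners are at (97,150) and (617,462).

```bash
cat > h.py <<'E'
import numpy as np,pickle,cv2
from scipy.optimize import least_squares
d=pickle.load(open("im0.pkl","rb"))
def proj(n,P):
    K,E=d[n]["intrinsics"],d[n]["extrinsics"];c=np.asarray(P)@E[:3,:3].T+E[:3,3];c=c@K.T;return c[:,:2]/c[:,2:]
def ray(n,uv,z):
    K,E=d[n]["intrinsics"],d[n]["extrinsics"];R=E[:3,:3];o=-R.T@E[:3,3];v=R.T@np.linalg.solve(K,[*uv,1]);return o+v*(z-o[2])/v[2]
def W(p,P):
    c,s=np.cos(p[2]),np.sin(p[2]);P=np.asarray(P,float);return np.c_[p[0]+c*P[:,0]-s*P[:,1],p[1]+s*P[:,0]+c*P[:,1],P[:,2]]
E
python3 - <<'E'
from h import *
L=[[156,156,55],[-156,156,55],[156,-156,55],[-156,-156,55],[15,113,125],[-75,113,125]]
S=np.array([[80,325],[578,462],[297,66],[728,172],[320,248],[467,284]])/5+[240,205]
T=np.array([[97,150],[617,462],[172,237],[188,350]])/5+[265,180]
f=lambda p:np.r_[(proj("scene",W(p,L))-S).ravel(),(proj("top",W(p,[L[0],L[3],L[4],L[5]]))-T).ravel()]
r=least_squares(f,[600,50,0],loss='soft_l1');print(np.round(r.x,4),np.round(r.fun,1))
p=r.x;np.save("tray.npy",p)
for n,uv in(("scene",[187/5+240,337/5+205]),("top",[70/5+265,215/5+180])):
    w=ray(n,uv,86);c,s=np.cos(p[2]),np.sin(p[2]);q=w-[p[0],p[1],0];print("tip",n,w.round(),"tray",(c*q[0]+s*q[1]).round(1),(-s*q[0]+c*q[1]).round(1))
print("grip",W(p,[[-30,113,125],[-30,148,30],[-30,60,70],[56,179,86],[-160,148,30],[160,148,30]]).round())
for n,uv in (("scene",(246,385)),("top",(191,269))):print("weight",ray(n,uv,2).round())
for n,uv in (("scene",(411,216)),("top",(467,276))):print("roll",ray(n,uv,0).round())
E
```

```text
[ 5.1534e+02 -7.2527e+00  1.7420e-01] [-1.1 -0.4 -0.7  1.1 -0.2 -1.8  1.8 -1.2  0.6 -0.2  0.7  0.6 -1.6 -1.4
  1.6 -0.1 -0.4  0.  -0.1  0.3]
tip scene [556. 177.  86.] tray 72.1 173.9
tip top [556. 178.  86.] tray 72.3 175.5
grip [[466.  99. 125.]
 [460. 133.  30.]
 [475.  47.  70.]
 [539. 179.  86.]
 [332. 111.  30.]
 [647. 166.  30.]]
weight [428. 480.   2.]
weight [422. 471.   2.]
roll [ 410. -433.    0.]
roll [ 413. -447.    0.]
```

Both cameras agree on the tray pose (515,−7, yaw 10°). The tip is at world (556,178,86), which is tray y 175 and matches the stated 179 within a few mm. Next I carry the closed gripper over the tray while yawing it so the fingers close along tray x.

Emit:
step_arm:
  targets:
    - [[0.19,0.62,0,0,0,0.91,0],[0.19,0.62,0,0,0,0.91,0],[0.19,0.62,0,0,0,0.91,0],[0.19,0.62,0,0,0,0.91,0],[0.19,0.62,0,0,0,0.91,0]]

```text
t: 0.72
ee_pos: [330.5, -401.1, 404.4]
orientation: [-2.899, -1.208, 0.0]
ft_force: [0.1, -0.5, 0.0]
width: 41.5
grasp_force: 0.0
```

Emit:
step_arm:
  targets:
    - [[0.19,0.62,0,0,0,0.91,0],[0.19,0.62,0,0,0,0.91,0],[0.19,0.62,0,0,0,0.91,0],[0.19,0.62,0,0,0,0.91,0],[0.19,0.62,0,0,0,0.91,0]]

```text
t: 1.35
ee_pos: [378.0, -246.2, 404.5]
orientation: [-2.672, -1.651, 0.0]
ft_force: [0.7, -0.1, 0.7]
width: 0.5
grasp_force: 0.0
```

Emit:
step_arm:
  targets:
    - [[0.19,0.62,0,0,0,0.91,0],[0.19,0.62,0,0,0,0.91,0],[0.19,0.62,0,0,0,0.91,0],[0.19,0.62,0,0,0,0.91,0],[0.19,0.62,0,0,0,0.91,0]]

```text
t: 1.98
ee_pos: [425.5, -91.2, 404.5]
orientation: [-2.377, -2.053, 0.0]
ft_force: [0.3, 0.3, -0.5]
width: 0.2
grasp_force: 0.0
```

Emit:
step_arm:
  targets:
    - [[0.19,0.62,0,0,0,0.91,0],[0.19,0.62,0,0,0,0.91,0],[0.19,0.62,0,0,0,0.91,0],[0.19,0.62,0,0,0,0.91,0],[0.19,0.62,0,0,0,0.91,0]]

```text
t: 2.6
ee_pos: [473.0, 63.8, 404.5]
orientation: [-2.022, -2.404, 0.001]
ft_force: [-0.3, -0.5, 1.1]
width: 0.6
grasp_force: 0.0
```

Emit:
step_arm:
  targets:
    - [[0,0,-0.47,0,0,0,0],[0,0,-0.47,0,0,0,0],[0,0,-0.47,0,0,0,0],[0,0,-0.47,0,0,0,0],[0,0,-0.47,0,0,0,0]]

```text
t: 3.22
ee_pos: [472.8, 62.8, 286.3]
orientation: [-2.025, -2.402, 0.0]
ft_force: [0.7, 0.4, -1.0]
width: 0.6
grasp_force: 0.0
```

Emit:
step_arm:
  targets:
    - [[-0.03,0.18,0,0,0,0,0],[-0.03,0.18,0,0,0,0,0],[-0.03,0.18,0,0,0,0,0],[-0.03,0.18,0,0,0,0,0],[-0.03,0.18,0,0,0,0,0]]

```text
t: 3.85
ee_pos: [465.4, 108.5, 287.6]
orientation: [2.025, 2.401, 0.001]
ft_force: [-0.3, -0.2, -0.3]
width: 0.6
grasp_force: 0.2
```

Emit:
step_arm:
  targets:
    - [[-0.03,0.18,0,0,0,0,0],[-0.03,0.18,0,0,0,0,0],[-0.03,0.18,0,0,0,0,0],[-0.03,0.18,0,0,0,0,0],[-0.03,0.18,0,0,0,0,0]]

```text
t: 4.47
ee_pos: [457.8, 153.4, 287.2]
orientation: [-2.025, -2.402, 0.0]
ft_force: [-0.4, 0.1, -0.3]
width: 0.6
grasp_force: 0.0
```

Emit:
step_arm:
  targets:
    - [[0,0,0,0,0,0,0],[0,0,0,0,0,0,0],[0,0,0.5,0,0,0,0],[0,0,0.8,0,0,0,0],[0,0,0.8,0,0,0,0]]

```text
t: 5.1
ee_pos: [457.8, 152.3, 393.1]
orientation: [-2.026, -2.401, 0.001]
ft_force: [0.7, 0.3, -0.5]
width: 0.5
grasp_force: 0.0
```

Run:
```python
from workcell import readout,get_image
import cv2,numpy as np,pickle
r=get_image("scene");a=r["pixels"][185:325,220:420,::-1]
cv2.imwrite("pics/s1.png",cv2.resize(a,(800,560),interpolation=cv2.INTER_CUBIC))
print(readout.get_obs()["qpos"])
```

```text
[ 2.96608713e-01  2.23430483e-01  1.94203007e+00 -2.32679492e-05
  9.69224457e-01  1.27559648e-01]
```

View pics/s1.png

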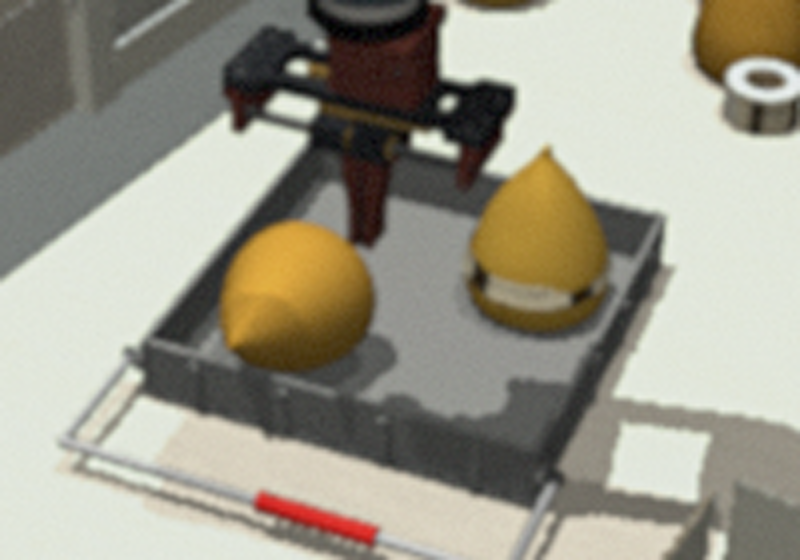

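The bail now hangs outside (sleeve near crop (315,515)), and the cheese still lies with its tip over the wall at crop (235,345). Next I tilt the tool 45° outside the +y wall, so that the nearly closed fingers can cradle the underside of the cone.

Emit:
step_arm:
  targets:
    - [[0.08,0.3,-0.08,-0.74,-0.13,0,0.16],[0.08,0.3,-0.08,-0.74,-0.13,0,0.16],[0.08,0.3,-0.08,-0.74,-0.13,0,0.16],[0.08,0.3,-0.08,-0.74,-0.13,0,0.16],[0.08,0.3,-0.08,-0.74,-0.13,0,0.16]]

```text
t: 5.78
ee_pos: [478.1, 227.9, 371.9]
orientation: [1.889, 2.238, -0.249]
ft_force: [-0.1, -0.5, 0.8]
width: 14.1
grasp_force: 0.0
```

Emit:
step_arm:
  targets:
    - [[0.08,0.3,-0.08,-0.74,-0.13,0,0.16],[0.08,0.3,-0.08,-0.74,-0.13,0,0.16],[0.08,0.3,-0.08,-0.74,-0.13,0,0.16],[0.08,0.3,-0.08,-0.74,-0.13,0,0.16],[0.08,0.3,-0.08,-0.74,-0.13,0,0.16]]

```text
t: 6.4
ee_pos: [498.2, 302.9, 351.7]
orientation: [1.741, 2.064, -0.467]
ft_force: [-0.6, -0.1, 0.6]
width: 14.4
grasp_force: 0.0
```

Emit:
step_arm:
  targets:
    - [[0.08,0.3,-0.08,-0.74,-0.13,0,0.16],[0.08,0.3,-0.08,-0.74,-0.13,0,0.16],[0.08,0.3,-0.08,-0.74,-0.13,0,0.16],[0.08,0.3,-0.08,-0.74,-0.13,0,0.16],[0.08,0.3,-0.08,-0.74,-0.13,0,0.16]]

```text
t: 7.02
ee_pos: [518.3, 377.8, 331.6]
orientation: [1.584, 1.879, -0.656]
ft_force: [-0.2, 0.3, -0.2]
width: 14.2
grasp_force: 0.0
```

```bash
cat >> h.py <<'E'
def tipnow():
    from workcell import readout
    from scipy.spatial.transform import Rotation as R
    o=readout.get_obs();r=R.from_rotvec(o["orientation"]).as_matrix();t=o["ee_pos"]+182*r[:,2]
    p=np.load("tray.npy");c,s=np.cos(p[2]),np.sin(p[2]);m=np.array([[c,s,0],[-s,c,0],[0,0,1]])
    print("t",o["t"],"tcp",o["ee_pos"].round(1),"tip tray",(m@(t-[p[0],p[1],0])).round(1),"f",(m@r[:,2]).round(3),"y",(m@r[:,1]).round(3),"F",(m@o["ft_force"]).round(1),"q",o["qpos"].round(2),"w",o["width"])
E
python3 -c "from h import *;tipnow()"
```

```text
t 7.025 tcp [518.3 377.8 331.6] tip tray [ 69.5 249.7 203.3] f [-0.001 -0.709 -0.705] y [ 1.    -0.004  0.003] F [-0.1  0.3 -0.2] q [ 0.73  0.64  1.55 -0.65  1.47  0.8 ] w 14.185059835865545
```

Emit:
step_arm:
  targets:
    - [[0.02,-0.08,-0.29,0,0,0,0.16],[0.02,-0.08,-0.29,0,0,0,0.16],[0.02,-0.08,-0.29,0,0,0,0.16],[0.02,-0.08,-0.29,0,0,0,0.16],[0.02,-0.08,-0.29,0,0,0,0.16]]

```text
t: 7.65
ee_pos: [523.0, 357.1, 258.7]
orientation: [1.586, 1.88, -0.655]
ft_force: [-0.6, -0.7, 0.4]
width: 14.3
grasp_force: 0.0
```

Emit:
step_arm:
  targets:
    - [[0.02,-0.08,-0.29,0,0,0,0.16],[0.02,-0.08,-0.29,0,0,0,0.16],[0.02,-0.08,-0.29,0,0,0,0.16],[0.02,-0.08,-0.29,0,0,0,0.16],[0.02,-0.08,-0.29,0,0,0,0.16]]

```text
t: 8.28
ee_pos: [528.0, 337.5, 186.2]
orientation: [1.585, 1.88, -0.654]
ft_force: [0.6, 0.0, -0.1]
width: 14.0
grasp_force: 0.0
```

Run:
```python
from h import *;tipnow()
from workcell import get_image
r=get_image("scene");a=r["pixels"][185:325,220:420,::-1]
cv2.imwrite("pics/s2.png",cv2.resize(a,(800,560),interpolation=cv2.INTER_CUBIC))
```

```text
t 8.275 tcp [528.  337.5 186.2] tip tray [ 72.2 208.5  57.7] f [-0.    -0.708 -0.706] y [ 1.    -0.003  0.003] F [ 0.6 -0.1 -0.1] q [ 0.68  0.82  1.62 -0.71  1.25  0.93] w 14.01310570786039
```

View pics/s2.png

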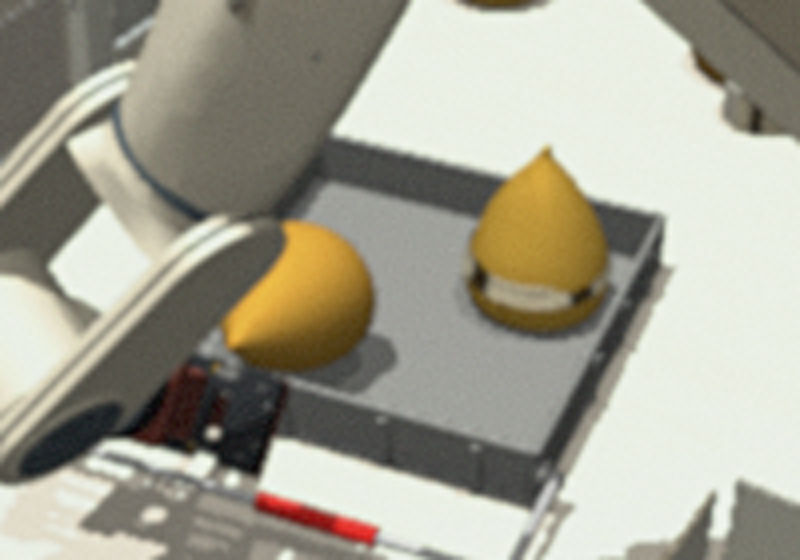

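The gripper sits outside the wall with the cheese tip (235,345) just above it, and nothing is touched. Now a slow approach, watching the force.

Emit:
step_arm:
  targets:
    - [[0.02,-0.11,0.04,0,0,0,0.16],[0.02,-0.11,0.04,0,0,0,0.16],[0.02,-0.11,0.04,0,0,0,0.16],[0.02,-0.11,0.04,0,0,0,0.16],[0.02,-0.11,0.04,0,0,0,0.16]]

```text
t: 8.95
ee_pos: [533.1, 309.9, 197.6]
orientation: [1.586, 1.88, -0.654]
ft_force: [0.3, 1.2, -0.6]
width: 14.5
grasp_force: 0.6
```

Emit:
step_arm:
  targets:
    - [[0.01,-0.06,0.06,0,0,0,0.16],[0.01,-0.06,0.06,0,0,0,0.16],[0.01,-0.06,0.06,0,0,0,0.16],[0.01,-0.06,0.06,0,0,0,0.16],[0.01,-0.06,0.06,0,0,0,0.16]]

```text
t: 9.57
ee_pos: [535.5, 295.1, 212.4]
orientation: [1.585, 1.88, -0.655]
ft_force: [0.2, 1.2, 0.2]
width: 13.9
grasp_force: 0.3
```

```bash
python3 -c "from h import *;tipnow()"
```

```text
t 9.575 tcp [535.5 295.1 212.4] tip tray [ 72.2 165.4  83.9] f [-0.    -0.708 -0.706] y [ 1.    -0.003  0.003] F [0.4 1.1 0.2] q [ 0.62  0.76  1.67 -0.75  1.23  0.9 ] w 13.855311719404929
```

```bash
cat >> h.py <<'E'
def both(name):
    from workcell import get_image
    s=get_image("scene")["pixels"][190:310,250:370,::-1];t=get_image("top")["pixels"][180:300,265:385,::-1]
    cv2.imwrite(name,cv2.resize(np.hstack([s,t]),(800,400),interpolation=cv2.INTER_CUBIC))
E
python3 -c "from h import *;both('pics/b1.png')"
```

```text
(no output)
```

View pics/b1.png

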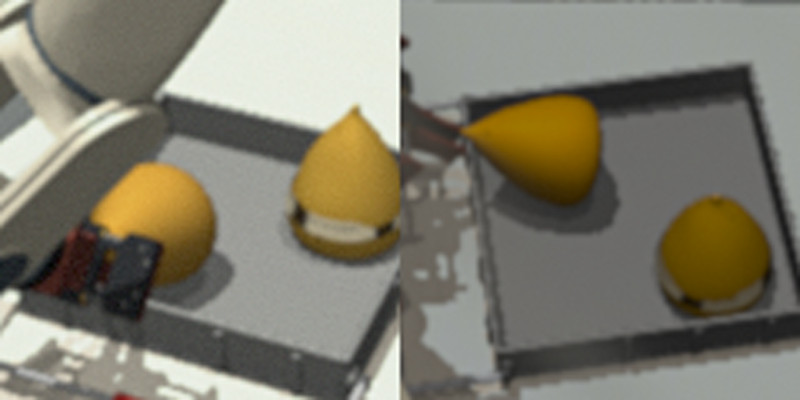

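The tip has risen inward to about crop (465,130) in the top view, and the cheese is rotating. I carry on along the arc.

Emit:
step_arm:
  targets:
    - [[0.02,-0.1,0.1,0,0,0,0.16],[0.02,-0.1,0.1,0,0,0,0.16],[0.02,-0.1,0.1,0,0,0,0.16],[0.02,-0.1,0.1,0,0,0,0.16],[0.02,-0.1,0.1,0,0,0,0.16]]

```text
t: 10.3
ee_pos: [540.6, 269.8, 237.6]
orientation: [1.585, 1.88, -0.654]
ft_force: [-0.0, 1.0, 0.4]
width: 14.0
grasp_force: 0.0
```

Emit:
step_arm:
  targets:
    - [[0.02,-0.12,0.07,0,0,0,0.16],[0.02,-0.12,0.07,0,0,0,0.16],[0.02,-0.12,0.07,0,0,0,0.16],[0.02,-0.12,0.07,0,0,0,0.16],[0.02,-0.12,0.07,0,0,0,0.16]]

```text
t: 10.92
ee_pos: [545.5, 239.8, 254.9]
orientation: [1.585, 1.88, -0.655]
ft_force: [0.0, -0.4, -0.3]
width: 14.1
grasp_force: 0.0
```

```bash
python3 -c "from h import *;tipnow();both('pics/b2.png')"
```

```text
t 10.925 tcp [545.5 239.8 254.9] tip tray [ 72.5 109.2 126.4] f [-0.    -0.708 -0.706] y [ 1.    -0.003  0.003] F [-0.  -0.4 -0.3] q [ 0.54  0.67  1.72 -0.78  1.22  0.83] w 14.08259415847887
```

View pics/b2.png

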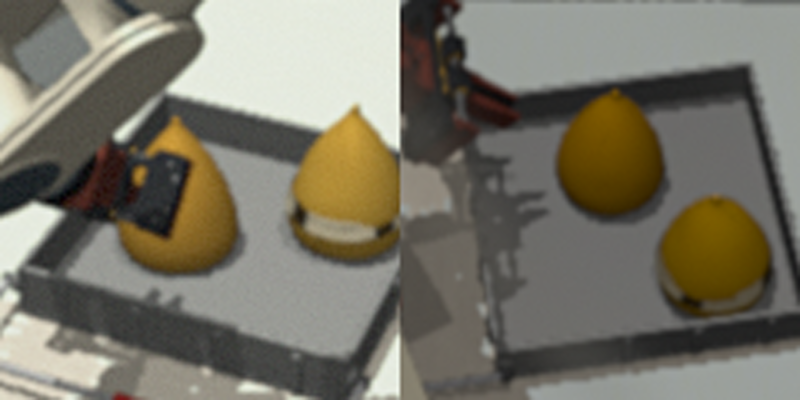

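The cheese now stands upright in the tray, and the fingertips (515,110 in the top crop) are clear of it. I retreat outward and up, then check.

Emit:
step_arm:
  targets:
    - [[-0.05,0.3,0.25,0,0,0,0.16],[-0.05,0.3,0.25,0,0,0,0.16],[-0.05,0.3,0.25,0,0,0,0.16],[-0.05,0.3,0.25,0,0,0,0.16],[-0.05,0.3,0.25,0,0,0,0.16]]

```text
t: 11.65
ee_pos: [532.6, 316.6, 318.2]
orientation: [1.585, 1.88, -0.654]
ft_force: [0.0, 0.9, 0.1]
width: 13.9
grasp_force: 0.0
```

Emit:
step_arm:
  targets:
    - [[-0.05,0.3,0.25,0,0,0,0.16],[-0.05,0.3,0.25,0,0,0,0.16],[-0.05,0.3,0.25,0,0,0,0.16],[0,0,0,0,0,0,0.16],[0,0,0,0,0,0,0.16]]

```text
t: 12.28
ee_pos: [525.3, 360.0, 354.3]
orientation: [1.585, 1.88, -0.656]
ft_force: [0.5, 0.2, 0.1]
width: 14.2
grasp_force: 0.0
```

```bash
python3 -c "
from h import *;tipnow();both('pics/b3.png')
p=np.load('tray.npy')
"
```

```text
t 12.275 tcp [525.3 360.  354.3] tip tray [ 73.3 231.1 225.8] f [-0.001 -0.708 -0.706] y [ 1.    -0.003  0.002] F [0.5 0.1 0.1] q [ 0.7   0.6   1.56 -0.66  1.48  0.77] w 14.22937135858375
```

View pics/b3.png

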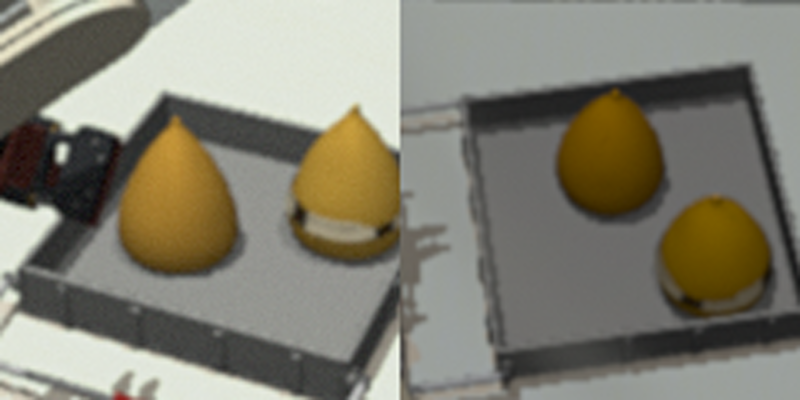

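The cheese stands upright and still (tip at (175,118) in the left crop). The bail is down outside, the other cheese hasn't moved, and the arm is clear of everything. I'll hand in.

```bash
python3 -c "
from workcell import ctrl
print(ctrl.close_job())"
```

```text
the job is handed in; nothing more can be done
None
```

I swung the bail over so it hangs outside the tray and pushed the fallen cheese up to stand on its base, then handed the job in at about 12 s; the hand-in gave no verdict, but the last pictures show the cheese upright and still, with the other cheese in place and the arm clear.

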